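Prime the vacuum clamping station

TASK

Prime the vacuum clamping station on the bench: first pull the red valve knob up to its stop, where it stays out by itself, and then turn the black spring-return dial clockwise past the first two clicks to the third click (the three orange dots). The dial runs back if it is let go, so finish while still holding it at the third click with the fingers. Leave the brush jar, the block plane and the black clamp where they are.

Things in the scene. Friction and masses are not known exactly. Their poses are not given: they have to be found in the camera images.
- board: Plywood board 130 x 310 x 12 mm, fixed on the bench; origin at the centre of its underside, y along its length, z up. Carries the valve unit and the selector unit about 95 mm either side of its centre along y; which is at which end varies, and each is turned a little by itself. A brass pipe joins them, its fitting at the middle 46 mm above the bench.
- valve_unit: Grey valve housing 64 x 64 x 35 mm, fixed on the board; origin at the centre of its underside (12 mm above the bench), z up. The red pull knob stands in the middle of its top.
- knob_head (a point): Centre of the head of the red pull knob, on its vertical axis; moves up with it. The head is a round button 34 mm in diameter, 20 mm high, on a 14 mm steel stem. Pushed in, this point is 28 mm above the grey housing's top (75 mm above the bench), the head's underside 18 mm above the housing and 13 mm above a collar 28 mm wide round the stem.
- valve_knob (a joint): How far the red knob is pulled up: 0 = in, 0.024 m = fully out at its stop. A spring draws it in with up to about 7 N over the first 17 mm; beyond that it snaps over and is held out against the stop, and stays out when let go.
- selector_unit: Blue selector housing 86 x 86 x 44 mm, fixed; origin under its centre, 12 mm above the bench, on the dial's vertical axis; x, y along its sides. Marks on top, 0.4 rad apart clockwise: white line (dial at rest), one white dot, two white dots, three orange dots (third click). In this frame the pointer at rest is 0.6 rad from +x towards +y, at the third click 0.6 rad from +x towards -y.
- dial_grip (a point): Mid height of the black dial's bar grip, on the dial's vertical axis, 78.5 mm above the bench. The bar is 46 long, 14 wide, 26 mm high (top 90.5 mm above the bench) on a disc 48 mm across, top 65.5 mm above the bench. A white line marks its pointer end. This point turns with the dial and has the selector unit's yaw at rest; the pointer lies at the point's yaw + 0.6 rad.
- dial (a joint): Angle of the dial, clockwise seen from above (yaw falls as it grows): 0 = at rest, clicks at 0.4, 0.8 and 1.2 rad, hard stop at 1.55 rad. A spring turns it back to 0 from everywhere with 0.04 Nm at rest to 0.09 Nm at the third click, and the clicks add or take off 0.03 Nm; it does not stay anywhere by itself.
- block_plane: Loose bystander: grey metal block plane 49 x 160 x 47 mm on the bench left of the vice; origin at the centre of its underside.
- black_clamp: Loose bystander: black spring clamp 79 x 131 x 17 mm lying behind the station; origin at the centre of its underside.
- brush_jar: Loose bystander: glass brush jar 66 mm in diameter, 86 mm high, standing behind the vice, in front of the wooden bit box; origin at the centre of its underside.

How it is judged:
By the outcome, as a careful person would: the job done as asked, in the order asked, and still so for the second after the job is handed in, while the arm keeps its last pose, push and grip.
It also fails if it takes over 45 s, if anything falls off the work surface, if the arm or the gripper's body presses on something with over 40 N, if the wrist force passes 120 N, or if a joint passes its speed limit or range.

ROBOT

A 6-joint arm with a two-finger parallel gripper is mounted at the origin on a cart in front of the work surface, level with it; the furniture and walls round the work are solid. World frame = base frame: x ahead of the robot, y to its left, z up, the work surface at z = 0. Lengths are in mm, angles in degrees, forces in N, time in s.
With the tool pointing down it reaches from about 300 to 850 mm from the base axis. Payload 4.2 kg.
Tool frame: the origin (TCP) lies on the centre line of the jaws, within the pads' length; the fingertips stand 14 mm ahead of it and the grasp point (between the pads) lies 5 mm behind it (env.finger_overhang is the z of the fingertips in the tool frame, in mm); z points along the fingers, y is the line along which they close (so a half turn about z gives the same grasp; the last joint's range is limited). The gripper opens to 91 mm and grips with 3 to 60 N. Pads are 32 mm wide; open, the fingers measure 118 mm over their backs; the gripper's body (76 mm by 178 mm) begins 60 mm behind the grasp point.
Start: joints at [-69.041, 18.312, 89.639, -0, 72.044, -1.146], TCP at [216.377, -532.75, 227.976] pointing down, gripper open.
Joint ranges: [-177.97, 177.97], [-48.28, 115.42], [12.27, 149.76], [-77.06, 257.06], [2.81, 150.46], [-146.56, 146.56]. Speed limits (degrees/s): [147.25, 147.25, 180, 180, 180, 180].

INTERFACE

Orientations are given as [roll, pitch, yaw] about the fixed x, y, z axes, in that order (R = Rz(yaw) Ry(pitch) Rx(roll)).
In Python, from workcell import sensors, viewer, env gives the robot as it stands. The module is installed in compiled form; this text tells all that it offers.
- The arm moves only by the tool step_arm, never from a script. Its argument "plan" is one flat list of numbers, 6 for each row, row after row: the shift along the tool's x, y, z in cm, then the turn, a rotation vector about the tool's x, y, z in rad. In form: [x, y, z, wx, wy, wz, x, y, z, wx, wy, wz, ...]. A call has 1 to 5 rows; each row shifts and turns the commanded pose from where the row before left it, along the tool's axes as they then stand; what a row does not reach is not made up. A row lasts 1/12 s, in which the tool goes at most 41.7 mm and 7.16 degrees, less where a joint would pass 70% of its speed; a pose out of reach is approached as far as the arm can. A call is refused whole if a number of a shift passes 4.17 or a number of a turn 0.125, either way. A call with a gripper value outside its range is refused whole. "hand" is the finger opening in cm, from 0 to 9.12, set as the call begins (left out, the last holds). The fingers move at their own pace and stop on an object; "newtons" is the grip in N (left out, the last holds). Time passes only in rows, so rows that do not move let the fingers close. It gives the time, the measured TCP pose, the force, the opening and the grip force at its end, in the units of the state.
- sensors.state(): the state, without advancing time (a new reading comes with each control period).
- viewer.grab_frame(name): name is "scene" or "top" or "wrist"; returns a dict with "img" (480x640x3 uint8, red, green, blue), "fx", "fy", "cx", "cy" (pixels), "k1" (the pictures are not rectified: a ray, as slopes to the right and down, at radius r is drawn at 1 + k1 r^2 times it, then the intrinsics apply), "position" and "attitude" of the camera in the world. Camera axes: x right, y down, z forward; pixel columns grow to the right and rows downward; lengths in mm; the calibration is good to about 2 mm. A picture is of the moment at which its call begins. There is no depth.
- env.job_done(): hands the job in; it is judged then, once.
Trained networks look in a picture, given as the dict that the camera call returned (one of the last four; its "shot" number tells which), for a name from the list of things; names that differ only in an ending like _2 or _b are one class to them, and where a whole thing is asked for, a point or a joint stands for the part that bears it (a point fixed in the world has none). Each returns a list of dicts, best first, with "score" (0 to 1); they miss things now and then, are a little off and sometimes report something else, mostly with a low value. They report only what shows in the picture. A call takes as long as a camera call.
- viewer.boxes_of(name, picture): "location" ([column, row] in pixels, amid what is visible of it).
- viewer.pinpoint(name, picture): "location" ([column, row] in pixels: a listed point, or the origin of a listed thing).
The state is a dict: "time_s": time; "qpos": joint angles; "qvel": joint speeds; "effort": joint torques, N m; "ee_pos": TCP position; "ee_rot": TCP orientation; "force": force on the tool from outside, world axes, zero at the start; "torque": the same for the moment, N m; "gripper_width": finger opening in mm; "gripper_force": force on a finger pad.
Only numpy, scipy, OpenCV 4.12 (cv2) and the standard library are available. Lean on these libraries where they do the work, as an engineer would, in place of code of your own. Each camera call takes 0.05 s, during which the arm holds its last target. There are 200 camera calls.

## Working session

There is one attempt and no reset: what is moved stays moved. The work goes in short steps, Python scripts to look and compute and a tool call to move; the robot and the scene stay as the last step left them, time stands still between calls to the robot, and variables do not carry over. Pictures are saved under pics/ and viewed, at most 10 in all, crops included, and the job is handed in when it is done.

Besides the shell and the picture viewer there is one more tool, called after ">>>" as name(argument=value, ...) on one line, values as JSON. step_arm: Moves the arm, as the interface text tells. Its arguments: {"type":"object","properties":{"plan":{"type":"array","items":{"type":"number"}},"hand":{"type":"number"},"newtons":{"type":"number"}},"required":["plan"]}

```bash
mkdir -p pics
cat > h.py <<'E'
import numpy as np, cv2
from scipy.spatial.transform import Rotation as R
from workcell import sensors, viewer, env
def rot(a):
    a=np.array(a,float)
    return a if a.shape==(3,3) else R.from_euler('xyz',a,degrees=True).as_matrix()
def K(f): return np.array([[f['fx'],0,f['cx']],[0,f['fy'],f['cy']],[0,0,1.]]), np.array([f['k1'],0,0,0.])
def onz(f,px,z):
    k,d=K(f); u=cv2.undistortPoints(np.array([[px]],float),k,d)[0,0]
    r=rot(f['attitude'])@np.array([u[0],u[1],1]); p=np.array(f['position'],float)
    return p+r*(z-p[2])/r[2]
def proj(f,P):
    k,d=K(f); A=rot(f['attitude']); 
    return cv2.projectPoints((np.array(P,float).reshape(-1,3)-f['position'])@A,np.zeros(3),np.zeros(3),k,d)[0][:,0]
def save(f,n): cv2.imwrite('pics/'+n,f['img'][:,:,::-1])
E
python3 - <<'E'
from h import *
for c in ['scene','top']:
    f=viewer.grab_frame(c); save(f,c+'1.png'); print(c,f['position'],f['attitude'],f['k1'])
    for n,z in [('board',0),('valve_unit',12),('knob_head',75),('selector_unit',12),('dial_grip',78.5),('block_plane',0),('black_clamp',0),('brush_jar',0)]:
        for d in viewer.pinpoint(n,f)[:2]: print(n,d['score'],np.round(d['location']),onz(f,d['location'],z).round(0))
print(sensors.state())
E
```

```text
scene [141.21481138 882.43343632 722.28585843] [-124.3514357    -1.01366676 -152.54519279] -0.014458842749824563
board 0.71 [385. 227.] [ 470. -202.    0.]
valve_unit 0.7 [385. 242.] [ 437. -107.   12.]
knob_head 0.71 [383. 222.] [ 449. -107.   75.]
selector_unit 0.58 [390. 210.] [ 485. -282.   12.]
dial_grip 0.66 [392. 192.] [ 483. -278.   79.]
block_plane 0.73 [312. 365.] [418. 357.   0.]
brush_jar 0.61 [240. 286.] [691. 225.   0.]
top [ 388.84968264   24.41767376 1060.14776114] [-170.03364271   -0.41286812  -90.10245437] -0.004943559233262398
board 0.87 [411. 292.] [ 471. -204.    0.]
board 0.58 [374. 301.] [ 448. -112.    0.]
valve_unit 0.81 [370. 304.] [ 440. -100.   12.]
valve_unit 0.41 [177. 315.] [414. 359.  12.]
knob_head 0.48 [374. 302.] [ 442. -102.   75.]
selector_unit 0.67 [442. 284.] [ 487. -278.   12.]
dial_grip 0.72 [455. 278.] [ 496. -289.   78.]
block_plane 0.77 [178. 316.] [412. 359.   0.]
black_clamp 0.56 [357. 184.] [745. -77.   0.]
black_clamp 0.52 [456. 279.] [ 501. -314.    0.]
brush_jar 0.95 [240. 206.] [685. 219.   0.]
{'time_s': 0.9, 'qpos': array([-6.90427337e+01,  1.83110379e+01,  8.96386740e+01,  5.20831263e-04,
        7.20433539e+01, -1.14616945e+00]), 'qvel': array([ 0.01143963, -0.00575063,  0.00029846,  0.03306885,  0.06581935,
        0.03962325]), 'effort': array([ 1.80715756e-04, -4.12330878e+01, -2.32230610e+01,  7.31105567e-02,
        3.75382591e-02,  1.79025221e-06]), 'ee_pos': array([ 216.36908421, -532.75956535,  227.98678969]), 'ee_rot': array([ 1.79993057e+02, -3.56675787e-04,  2.21032752e+01]), 'force': array([ 0.72577498, -0.1801418 ,  0.51656591]), 'torque': array([ 0.01599528, -0.00164023,  0.03004698]), 'gripper_force': 0.0, 'gripper_width': 91.31298056923265}
```

Run:
```python
import cv2
a=cv2.imread('pics/top1.png')[190:370,330:530]; b=cv2.imread('pics/scene1.png')[100:300,300:480]
a=cv2.resize(a,(400,360),interpolation=2); b=cv2.resize(b,(396,440),interpolation=2)
b=b[:360]
cv2.imwrite('pics/c1.png',cv2.hconcat([a,b]))
```

```text
(no output)
```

View pics/c1.png

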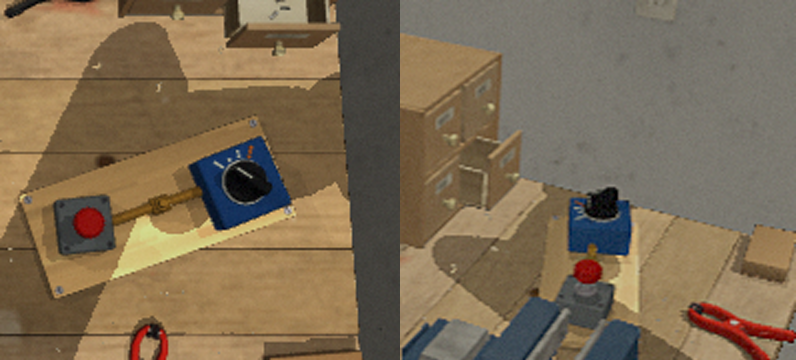

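View pics/scene1.png

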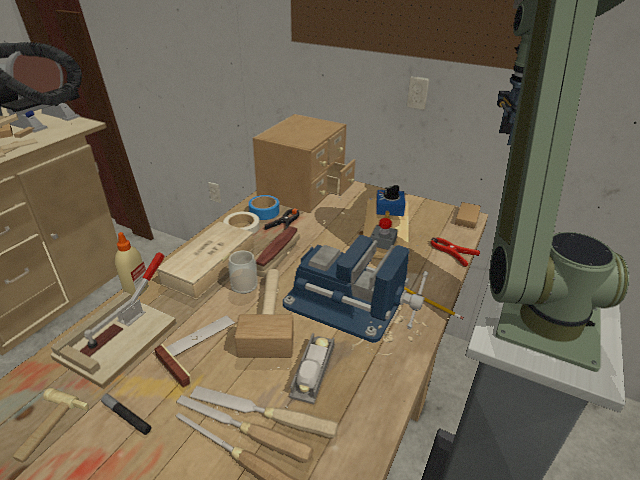

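>>> step_arm(plan=[3.2,-2.3,0,0,0,0,3.2,-2.3,0,0,0,0,3.2,-2.3,0,0,0,0,3.2,-2.3,0,0,0,0,3.2,-2.3,0,0,0,0], hand=6)

```text
time_s: 1.32
ee_pos: [321.9, -364.5, 228.1]
ee_rot: [180.0, -0.0, 22.1]
force: [0.9, -0.1, 0.5]
gripper_width: 61.4
gripper_force: 0.0
```

>>> step_arm(plan=[3.2,-2.3,0,0,0,0,3.2,-2.3,0,0,0,0,3.2,-2.3,0,0,0,0,3.2,-2.3,0,0,0,0,0,0,0,0,0,0])

```text
time_s: 1.73
ee_pos: [408.1, -227.5, 228.2]
ee_rot: [-179.9, -0.2, 22.5]
force: [0.8, -0.7, -0.3]
gripper_width: 60.1
gripper_force: 0.0
```

```bash
cat > look.py <<'E'
from h import *
import sys
f=viewer.grab_frame('wrist'); save(f,sys.argv[1]); print(f['position'],f['attitude'])
for n,z in [('valve_unit',12),('knob_head',75),('selector_unit',12),('dial_grip',78.5)]:
    for d in viewer.pinpoint(n,f)[:2]: print(n,d['score'],np.round(d['location']),onz(f,d['location'],z).round(1))
s=sensors.state(); print(s['time_s'],s['ee_pos'].round(1),s['ee_rot'].round(1),s['qpos'].round(0),s['force'].round(1))
E
python3 look.py w1.png
```

```text
[ 468.2248306  -203.43909608  383.96816717] [ 1.66495298e+02  1.13564987e-01 -6.75161013e+01]
valve_unit 0.72 [216. 124.] [ 446.5 -104.5   12. ]
knob_head 0.83 [191. 127.] [ 441.  -104.9   75. ]
knob_head 0.27 [318. 141.] [ 467.7 -196.9   75. ]
selector_unit 0.58 [421. 157.] [ 490.4 -288.2   12. ]
dial_grip 0.83 [439. 159.] [ 490.6 -286.5   78.5]
1.9833 [ 404.9 -233.5  228. ] [180.   0.  22.] [-31.   9. 103.  -0.  69.  37.] [-0.5 -0.1  0.2]
```

View pics/w1.png

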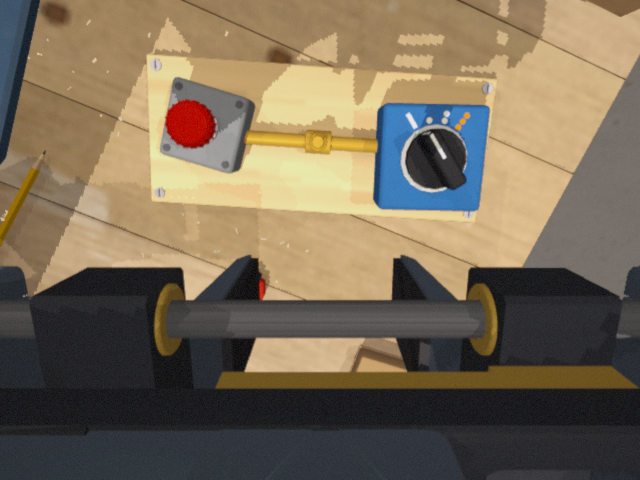

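Run:
```python
from h import *
f=viewer.grab_frame('wrist')
for z in (0,60,120,160): print(z,[onz(f,p,z)[:2].round(0) for p in ((8,160),(38,5))])
a=[onz(f,p,90.5)[:2] for p in ((462,187),(417,137))]; print(a,np.degrees(np.arctan2(*(a[1]-a[0])[::-1])))
e=[onz(f,p,56)[:2] for p in ((383,103),(490,106),(482,209),(376,208))]; print(e)
for i,j in((0,1),(1,2),(2,3),(3,0)): print(np.degrees(np.arctan2(*(e[j]-e[i])[::-1])))
print(np.mean(e,0))
```

```text
0 [array([338.,  64.]), array([479.,  66.])]
60 [array([358.,  21.]), array([477.,  23.])]
120 [array([378., -22.]), array([475., -20.])]
160 [array([391., -50.]), array([474., -49.])]
[array([ 473.68085055, -314.62926089]), array([ 493.55471272, -268.75579091])] 66.57618807145602
[array([ 510.24700958, -240.05900055]), array([ 539.73327117, -318.81178362]), array([ 464.50793602, -350.70728695]), array([ 432.11881152, -268.47301069])]
-69.47332165496013
-157.02308052141228
111.49769691292121
19.9855394654374
[ 486.65175707 -294.51277045]
```

>>> step_arm(plan=[2.07,-2.64,1.5,0,0,0,2.07,-2.64,1.5,0,0,0,2.07,-2.64,1.5,0,0,0,2.07,-2.64,1.5,0,0,0,0,0,0,0,0,-0.116])

```text
time_s: 2.45
ee_pos: [441.2, -100.3, 165.4]
ee_rot: [-179.7, 0.1, 28.9]
force: [-0.0, -0.3, -0.4]
gripper_width: 60.1
gripper_force: 0.0
```

>>> step_arm(plan=[0,0,0,0,0,-0.116,0,0,0,0,0,-0.116,0,0,0,0,0,-0.116,0,0,0,0,0,-0.116,0,0,0,0,0,-0.116])

```text
time_s: 2.87
ee_pos: [442.1, -104.9, 167.9]
ee_rot: [180.0, 0.0, 62.2]
force: [-0.1, 0.3, -0.1]
gripper_width: 59.9
gripper_force: 0.0
```

>>> step_arm(plan=[0,0,0,0,0,-0.116,0,0,0,0,0,-0.116,0,0,0,0,0,-0.116,0,0,0,0,0,0])

```text
time_s: 3.2
ee_pos: [442.0, -104.9, 167.9]
ee_rot: [180.0, 0.0, 81.9]
force: [0.5, -0.2, -0.1]
gripper_width: 60.0
gripper_force: 0.0
```

```bash
python3 look.py w2.png
```

```text
[450.87613176 -40.37762476 323.46610783] [ 1.66354214e+02  5.62740718e-02 -8.10681059e+00]
valve_unit 0.93 [329. 223.] [ 444.8 -102.7   12. ]
knob_head 0.88 [328. 244.] [ 443.4 -103.1   75. ]
3.45 [ 442.2 -104.   167.9] [180.    0.   81.8] [-15.  10. 110.  -0.  60.  -6.] [0.6 0.7 0.8]
```

View pics/w2.png

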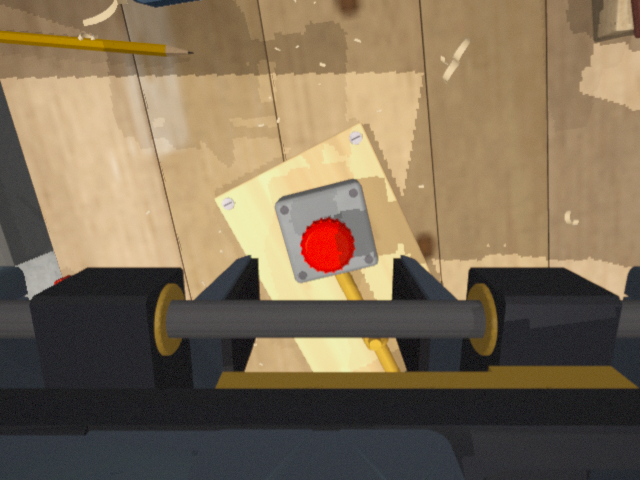

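>>> step_arm(plan=[0.05,0.1,3.2,0,0,0,0,0,3.2,0,0,0,0,0,2.2,0,0,0,0,0,1.1,0,0,0,0,0,0,0,0,0])

```text
time_s: 3.87
ee_pos: [441.4, -102.8, 68.6]
ee_rot: [-179.7, -0.0, 81.9]
force: [-0.2, 0.5, -0.1]
gripper_width: 60.0
gripper_force: 0.0
```

>>> step_arm(plan=[0,0,0,0,0,0,0,0,0,0,0,0,0,0,0,0,0,0,0,0,0,0,0,0], hand=2.6, newtons=40)

```text
time_s: 4.2
ee_pos: [444.1, -103.5, 72.0]
ee_rot: [179.9, 0.0, 81.9]
force: [0.4, -0.1, 0.5]
gripper_width: 36.0
gripper_force: 0.0
```

>>> step_arm(plan=[0,0,0,0,0,0,0,0,0,0,0,0,0,0,0,0,0,0])

```text
time_s: 4.45
ee_pos: [443.5, -103.3, 71.9]
ee_rot: [179.9, 0.0, 81.9]
force: [-1.9, -0.2, 7.4]
gripper_width: 32.7
gripper_force: 40.0
```

>>> step_arm(plan=[0,0,-0.5,0,0,0,0,0,-0.5,0,0,0,0,0,-0.5,0,0,0,0,0,-0.5,0,0,0,0,0,-0.4,0,0,0])

```text
time_s: 4.87
ee_pos: [443.4, -103.3, 96.1]
ee_rot: [180.0, 0.0, 81.9]
force: [-1.2, -0.4, -13.8]
gripper_width: 32.5
gripper_force: 40.0
```

>>> step_arm(plan=[0,0,-0.1,0,0,0,0,0,0,0,0,0])

```text
time_s: 5.03
ee_pos: [443.4, -103.3, 96.0]
ee_rot: [180.0, 0.0, 81.9]
force: [0.9, -1.9, -3.3]
gripper_width: 32.4
gripper_force: 40.0
```

>>> step_arm(plan=[0,0,-0.2,0,0,0,0,0,-0.1,0,0,0,0,0,0,0,0,0])

```text
time_s: 5.28
ee_pos: [443.3, -103.3, 96.3]
ee_rot: [-179.9, -0.0, 81.9]
force: [7.8, -3.6, -28.2]
gripper_width: 32.7
gripper_force: 40.0
```

>>> step_arm(plan=[0,0,0,0,0,0,0,0,0,0,0,0,0,0,0,0,0,0,0,0,0,0,0,0], hand=6)

```text
time_s: 5.62
ee_pos: [443.7, -103.3, 99.8]
ee_rot: [179.9, 0.0, 81.9]
force: [-0.2, 0.1, -1.0]
gripper_width: 56.3
gripper_force: 0.0
```

```bash
python3 look.py w3.png
python3 - <<'E'
from h import *
for c in ['scene','top']:
    f=viewer.grab_frame(c); save(f,c+'2.png')
    P=[[443.4,-103.3,z] for z in (75,99)]; print(c,proj(f,P))
    for d in viewer.pinpoint('knob_head',f)[:2]: print(d)
E
```

```text
[452.29598098 -38.69668142 255.28818957] [ 1.66364221e+02 -1.40949637e-02 -8.07055634e+00]
valve_unit 0.66 [322. 244.] [ 441.5 -100.1   12. ]
knob_head 0.87 [327. 302.] [ 442.6 -113.3   75. ]
5.8667 [ 443.5 -103.3   99.3] [180.    0.   81.9] [-15.  15. 115.  -0.  49.  -6.] [-0.   0.1  0.3]
scene [[384.26862258 223.67376914]
 [385.15579565 216.16028034]]
{'location': [383.9, 218.5], 'score': 0.68}
{'location': [239.3, 285.4], 'score': 0.24}
top [[374.04402918 301.26294476]
 [375.44206474 300.65384099]]
```

>>> step_arm(plan=[0,0,-2.5,0,0,0,0,0,-3,0,0,0,0,0,-2.5,0,0,0,0,0,0,0,0,0])

```text
time_s: 6.4
ee_pos: [446.4, -104.0, 183.6]
ee_rot: [179.4, 0.1, 81.9]
force: [0.9, -0.4, 0.2]
gripper_width: 60.5
gripper_force: 0.0
```

>>> step_arm(plan=[-3.5,1.45,0,0,0,0,-3.5,1.45,0,0,0,0,-3.5,1.45,0,0,0,0,-3.5,1.45,0,0,0,0,-3.5,1.45,0,0,0,0])

```text
time_s: 6.82
ee_pos: [490.4, -288.3, 178.2]
ee_rot: [-180.0, -0.0, 81.9]
force: [-0.3, 0.7, 0.1]
gripper_width: 60.0
gripper_force: 0.0
```

>>> step_arm(plan=[0,0,0,0,0,0.117,0,0,0,0,0,0.117,0,0,0,0,0,0.117,0,0,0,0,0,0.117,0,0,0,0,0,0])

```text
time_s: 7.23
ee_pos: [490.2, -286.7, 178.0]
ee_rot: [-179.9, 0.0, 55.0]
force: [0.2, -1.0, 0.4]
gripper_width: 60.2
gripper_force: 0.0
```

```bash
python3 look.py w4.png
```

```text
[ 527.74777212 -233.54261909  333.52753792] [ 1.66338223e+02  1.31433919e-01 -3.50074298e+01]
valve_unit 0.65 [134.  59.] [ 444.5 -100.8   12. ]
knob_head 0.8 [62. 34.] [434.4 -91.4  75. ]
selector_unit 0.84 [326. 225.] [ 489.6 -287.8   12. ]
selector_unit 0.6 [136.  65.] [ 443.1 -104.9   12. ]
dial_grip 0.82 [329. 247.] [ 490.6 -289.6   78.5]
7.4833 [ 490.5 -286.5  178.8] [-180.     0.    55.2] [-31.  20.  95.  -0.  65.   3.] [0.5 0.1 0.2]
```

View pics/w4.png

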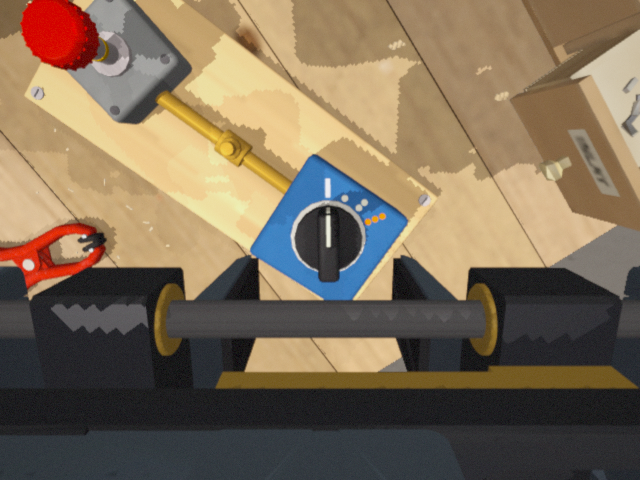

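Run:
```python
from h import *
f=viewer.grab_frame('wrist')
for z in (0,60,120,160): print(z,[onz(f,p,z)[:2].round(0) for p in ((514,97),(545,175),(575,215))])
```

```text
0 [array([ 671., -290.]), array([ 663., -359.]), array([ 668., -404.])]
60 [array([ 645., -280.]), array([ 639., -336.]), array([ 643., -373.])]
120 [array([ 620., -269.]), array([ 614., -314.]), array([ 618., -343.])]
160 [array([ 602., -263.]), array([ 598., -299.]), array([ 601., -322.])]
```

>>> step_arm(plan=[-0.1,0.1,3,0,0,0,0,0,3,0,0,0,0,0,0,0,0,0], hand=4)

```text
time_s: 7.78
ee_pos: [487.5, -286.1, 114.1]
ee_rot: [-179.4, 0.0, 55.2]
force: [-0.8, 0.5, -0.6]
gripper_width: 43.0
gripper_force: 0.0
```

>>> step_arm(plan=[0,0,2.2,0,0,0,0,0,1.4,0,0,0,0,0,0,0,0,0,0,0,0,0,0,0])

```text
time_s: 8.12
ee_pos: [491.0, -288.2, 83.6]
ee_rot: [-180.0, 0.0, 55.1]
force: [0.3, 0.5, 0.5]
gripper_width: 40.0
gripper_force: 0.0
```

>>> step_arm(plan=[0,0,0,0,0,0,0,0,0,0,0,0,0,0,0,0,0,0,0,0,0,0,0,0,0,0,0,0,0,0], hand=0.6, newtons=30)

```text
time_s: 8.53
ee_pos: [491.0, -288.2, 83.8]
ee_rot: [179.9, -0.0, 55.1]
force: [-1.6, -0.0, 2.5]
gripper_width: 13.8
gripper_force: 30.0
```

>>> step_arm(plan=[0,0,0,0,0,0.1,0,0,0,0,0,0.1,0,0,0,0,0,0.1,0,0,0,0,0,0.1,0,0,0,0,0,0])

```text
time_s: 8.95
ee_pos: [490.8, -288.0, 83.8]
ee_rot: [180.0, -0.0, 32.1]
force: [-0.9, 0.2, 5.4]
gripper_width: 13.9
gripper_force: 30.0
```

>>> step_arm(plan=[0,0,0,0,0,0.1,0,0,0,0,0,0.1,0,0,0,0,0,0.1,0,0,0,0,0,0.1,0,0,0,0,0,0])

```text
time_s: 9.37
ee_pos: [490.7, -287.7, 83.8]
ee_rot: [-180.0, -0.0, 9.2]
force: [-2.2, 2.1, 6.7]
gripper_width: 14.2
gripper_force: 30.0
```

>>> step_arm(plan=[0,0,0,0,0,0.1,0,0,0,0,0,0.1,0,0,0,0,0,0.1,0,0,0,0,0,0.1,0,0,0,0,0,0])

```text
time_s: 9.78
ee_pos: [490.7, -287.4, 83.8]
ee_rot: [-179.9, 0.0, -13.7]
force: [-0.9, 3.1, 5.9]
gripper_width: 13.6
gripper_force: 30.0
```

```bash
python3 look.py w5.png; python3 -c "
from h import *
print(sensors.state()['torque'],sensors.state()['gripper_force'])
a=cv2.imread('pics/w5.png'); f=viewer.grab_frame('top'); b=f['img'][230:330,340:490,::-1]
cv2.imwrite('pics/c5.png',cv2.hconcat([cv2.resize(a[100:400,150:500],(400,343)),cv2.resize(b,(400,343),interpolation=2)]))"
```

```text
[ 554.31544944 -303.94192434  239.31690794] [ 1.66303923e+02  4.99402600e-02 -1.03666148e+02]
valve_unit 0.91 [ 70. 385.] [ 445.  -106.6   12. ]
selector_unit 0.94 [326. 256.] [ 490.6 -288.5   12. ]
dial_grip 0.83 [324. 297.] [ 491.5 -287.8   78.5]
10.0333 [ 490.7 -287.4   83.8] [-179.9    0.   -13.5] [-32.  25. 102.   0.  53.  72.] [-1.1  2.6  5.9]
[0.61631369 0.26745407 0.1090571 ] 29.985145032405853
```

View pics/c5.png

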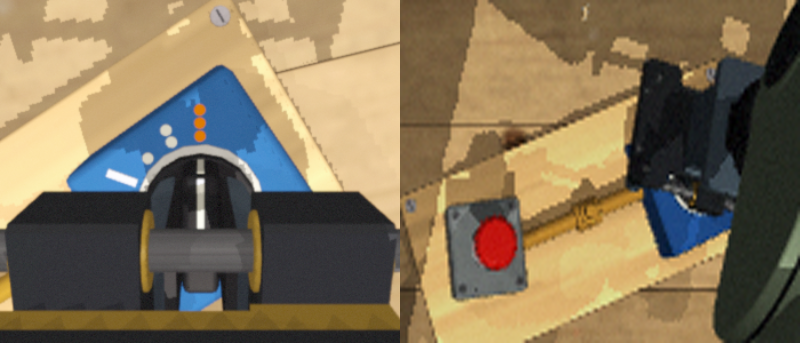

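The pointer line (crop column 200) is in line with the three orange dots (also column 200). The red knob is still out, and the grip holds at 30 N.

```bash
python3 -c "
from h import *
print(env.job_done())"
```

```text
the job is handed in; nothing more can be done
None
```

The red knob is pulled out against its stop and stayed out when released. The dial is held at the third click with a 30 N grip, its pointer in line with the orange dots. I did not touch the jar, plane or clamp, and I handed the job in at about 10 s.

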